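# Open the work lamp's battery bay and hold its spring slide at the clip

### The arm

A 7-joint arm with a two-finger parallel gripper is mounted at the origin on the work surface. World frame = base frame: x ahead of the robot, y to its left, z up, the work surface at z = 0. Lengths are in m, angles in rad, forces in N, time in s.
With the tool pointing down it reaches from about 0.425 to 0.875 m from the base axis. Payload 4.7 kg.
Tool frame: the origin (TCP) lies between the finger pads; the fingertips stand 22 mm ahead of it and the grasp point (between the pads) lies 3 mm ahead of it; z points along the fingers, y is the line along which they close (so a half turn about z gives the same grasp; the last joint's range is limited). The gripper opens to 85 mm and grips with 20 to 120 N. Pads are 22 mm wide; open, the fingers measure 114 mm over their backs; the gripper's body (76 mm by 85 mm) begins 54 mm behind the grasp point. The pads swing forward as they close: fully open they stand 13 mm farther back than shut.
Start: joints at [-1.319, 0.321, -0.07, 1.45, 0.023, 1.371, -0.057], TCP at [0.153, 0.632, 0.253] pointing down, gripper open.
Joint ranges: [-2.86, 2.86], [-0.3, 2.09], [-1.38, 1.24], [0.06, 2.45], [-1.56, 4.7], [0.09, 2.05], [-2.69, 2.69]. Speed limits (rad/s): [2.57, 2.57, 3.14, 3.14, 3.14, 3.14, 3.14].

### API

Orientations are given as a unit quaternion [w, x, y, z].
In Python, from rig import env, eyes, order gives the robot as it stands. The module is installed in compiled form; this text tells all that it offers.
- The arm moves only by the shell command python3 -m jog 'ROWS' [OPENING] [FORCE]. ROWS is JSON, a list of rows, each an object with "translation": the shift along the tool's x, y, z each as a share of 0.6 m, from -1 to 1, a list of three; "angular": the turn, a rotation vector about the tool's x, y, z each as a share of 0.12 rad, from -1 to 1, a list of three. In form: [{"translation": [dx, dy, dz], "angular": [ax, ay, az]}, ...]. A call has 1 to 10 rows; each row shifts and turns the commanded pose from where the row before left it, along the tool's axes as they then stand; what a row does not reach is not made up. A row lasts 1/10 s, in which the tool goes at most 50 mm and 8.59 degrees, less where a joint would pass 70% of its speed; a pose out of reach is approached as far as the arm can. A call with a number of a shift or a turn outside -1 to 1 is refused whole. A call with a gripper value outside its range is refused whole. OPENING is the opening, from 0 (shut) to 1 (fully open), set as the call begins (- or left out, the last holds). The fingers move at their own pace and stop on an object; FORCE is the grip in N (left out, the last holds). Time passes only in rows, so rows that do not move let the fingers close. It gives the time, the measured TCP pose, the force, the opening and the grip force at its end, in the units of the state.
- env.observe(): the state, without advancing time (a new reading comes with each control period).
- eyes.get_image(name): name is "scene" or "top" or "wrist"; returns the picture (480x640x3 uint8, red, green, blue); there is no depth.
- eyes.calibration(name): a dict with "K" (3x3 intrinsics, pixels), "R" (3x3) and "t" (3): a world point X has camera coordinates R X + t; the wrist camera has in their place "hand_eye" (4x4, takes a point from camera to tool coordinates, whose origin is the TCP and whose axes are the flange's). Camera axes: x right, y down, z forward; pixel columns grow to the right and rows downward; lengths in m; the calibration is good to about 2 mm. The wrist camera is an equidistant fisheye: a pixel r from the principal point sees the ray r / f radians off the axis. A picture is of the moment at which its call begins: read the wrist's pose just before it. calibration takes no time and is no camera call.
- order.sign_off(): hands the job in; it is judged then, once.
The state is a dict: "clock": time; "qpos": joint angles; "qd": joint speeds; "tau": joint torques, N m; "ee_pos": TCP position; "orientation": TCP orientation; "force": force on the tool from outside, world axes, zero at the start; "moment": the same for the moment, N m; "grip_width": opening from 0.0 (shut) to 1.0 (fully open); "gripper_force": force on a finger pad.
Only numpy, scipy, OpenCV 4.12 (cv2) and the standard library are available. Lean on these libraries where they do the work, as an engineer would, in place of code of your own. Each camera call takes 0.05 s, during which the arm holds its last target. There are 200 camera calls.

### The job

Help me load the work lamp's battery bay: draw the grey shutter panel straight up out of its grooves and stand it upright in the slot of the wooden rack. Then pull the bay's spring slide out until the pointer on it is level with the little clip on the rail, and keep it there: finish while still holding the slide, because it springs shut if let go. Leave the clip, the toggle switch and everything else on the desk as they are.

Things in the scene. Friction and masses are not known exactly. Their poses are not given: they have to be found in the camera images.
- lamp: Black battery work lamp, fixed. Origin on the desk; x points from the bay to the lamp box (away from the robot, turned up to 0.35 rad), y left, z up. Lamp box 70 x 130 x 150 mm centred at x +120 mm, handle and switch on top to 191 mm. Battery bay in front: base plate 18 mm thick, x -110 to +85 mm, 100 mm wide, a low rail along each side (x -31 to +85 mm, top at z 30 mm)
- grooves (a point): Point on the bay's base plate (z 18 mm) midway between the two upright grooved posts, at lamp x -36 mm, axes as the lamp's. Posts 30 mm tall (tops at z 48 mm), at y +-33 to +-48 mm, 66 mm clear between them; the grooves face each other, 10.5 mm wide in x, 84 mm from groove bottom to groove bottom
- panel: Loose grey plastic shutter panel, 8 mm thick (x), 80 mm wide (y), 110 mm tall (z), about 90 g; origin at the centre of its bottom edge. It starts upright in the grooves of the two posts, bottom edge on the bay's base plate (z 18 mm), upper 80 mm free above the posts, axes parallel to the lamp's; it blocks the slide's way out
- rack: Fixed light wood rack block, 64 x 124 mm, 40 mm tall; origin on the desk under its centre, z up. One open-topped slot runs along its y axis, 16 mm wide (x), 104 mm long (y), 32 mm deep, closed at the ends
- rack_slot (a point): Centre of the floor of the rack's slot, 8 mm above the desk; x across the 16 mm slot, y along it
- slide: Grey spring slide between the rails: carriage 74 x 54 x 12 mm with an upright pull tab, 12 mm thick (x), 24 mm wide (y), top at z 88 mm, free 56 mm down. Axes as the lamp's; origin under the tab, 20 mm above the desk; shut, it is above the lamp's origin. Slides along lamp -x up to 70 mm, between the posts. A spring pulls it shut: 5 N when shut, 11 N at 50 mm; it never stays out by itself
- tab_top (a point): Centre of the top face of the slide's tab, 88 mm above the desk
- pointer (a point): Tip of the thin white pointer fin (4 mm thick in x, 20 mm wide) that sticks up from the slide's left (+y) side, 35 mm behind (+x of) the tab, 43 mm above the desk; it moves with the slide
- mark (a point): Centre of the top of the small aluminium clip (10 mm long in x, 20 mm wide, 13 mm tall) on the left (+y) rail, axes as the lamp's: the mark. The slide is right when pointer and mark have the same x in the lamp's frame, 28 to 52 mm out from shut. The clip is stiff but can be shoved along the rail
- toggle (a joint): Chrome toggle switch on top of the lamp box near its left end: 0 = off, leaning toward the robot, up to 0.8 rad the other way; leave it at 0
- case: Yellow plastic drill bit case lying flat, 75 x 120 x 36 mm, origin under its centre; leave alone
- hinge: Stainless butt hinge lying open flat, 54 x 70 mm, 8 mm tall, origin under its centre; leave alone
- dowel: Wooden dowel lying on the desk, 12 mm diameter, 150 mm long along its x; leave alone, it rolls
- screwdriver: Orange-handled screwdriver lying along its x, 190 mm long; leave alone
- cell_a: Black battery cell standing upright, 26 mm diameter, 64 mm tall, origin under its centre; leave alone
- cell_b: Second cell, the same; leave alone
- tape: White tape roll lying flat, 90 mm across, 24 mm tall, origin under its centre; leave alone
Not all that is in view belongs to the job. There is more than one size of the panel; the job needs the largest. There is more than one size of the rack; the job needs the smaller.

How it is judged:
On the way, in this order (a step that is already met when the one before it is completed fails the run):
1. the panel has been drawn up clear of the grooves (z of panel in the frame of lamp above 0.052 m), for 0.1 s.
2. the panel stands upright in the rack's slot, let go (x of panel in the frame of rack_slot between -0.008 and 0.008 m and y of panel in the frame of rack_slot between -0.016 and 0.016 m and z of panel in the frame of rack_slot between -0.004 and 0.006 m and angle between panel's own z axis and vertical below 0.35 rad and contact force between the fingers and panel below 0.1 N and linear speed of panel below 0.02 m/s), for 0.3 s.
At the end, for the whole second after the job is handed in: The panel stands on the floor of the rack's slot (6 mm), tilted under 0.35 rad, released, at rest; the slide's pointer is within 5 mm of the clip's centre along the travel, still, held by the fingers (over 1.5 N) through the last second; the clip is unmoved (3 mm) (all of step 2 and x of pointer in the frame of mark between -0.005 and 0.005 m and contact force between the fingers and slide above 1.5 N and linear speed of slide below 0.01 m/s and distance of mark from where it was at the start of the episode below 0.003 m); the arm keeps its last pose, push and grip.
It fails at once if the clip was shoved along the rail (distance of mark from where it was at the start of the episode above 0.004 m).
It fails at once if the toggle switch was thrown (value of joint toggle above 0.3 rad).
It fails at once if a bystander was pushed more than 30 mm or tipped over (distance of any of case, hinge, dowel, screwdriver, cell_a, cell_b, tape from where it was at the start of the episode above 0.03 m or angle between any of cell_a, cell_b, case's own z axis and vertical above 0.6 rad).
It also fails if it takes over 64 s, if anything falls off the work surface, if the arm or the gripper's body presses on something with over 40 N, if the wrist force passes 120 N, or if a joint passes its speed limit or range.

## Working session

There is one attempt and no reset: what is moved stays moved. The work goes in short steps, Python scripts to look and compute and a shell command to move; the robot and the scene stay as the last step left them, time stands still between calls to the robot, and variables do not carry over. Pictures are saved under pics/ and viewed, at most 12 in all, crops included, and the job is handed in when it is done.

```bash
mkdir -p pics; ls; python3 - <<'E'
from rig import env,eyes
import cv2,numpy as np
s=env.observe();print(s)
for n in ("scene","top","wrist"):
    c=eyes.calibration(n);print(n,{k:np.round(np.array(v),4).tolist() for k,v in c.items()})
    cv2.imwrite(f"pics/{n}0.png",eyes.get_image(n)[:,:,::-1])
E
```

```text
pics
{'clock': 0.0, 'qpos': array([-1.31895598,  0.32180617, -0.0700861 ,  1.45168934,  0.02258394,
        1.37077369, -0.05690737]), 'qd': array([-7.77445160e-04,  1.08840497e-03, -3.15737939e-05,  1.43827363e-03,
       -1.48137500e-03, -2.37524720e-03, -1.03056482e-04]), 'tau': array([ 5.67666139e-04, -4.93568659e+01, -3.81984059e-01, -3.14334548e+01,
        1.30108214e-02,  1.14641289e-02,  6.25463500e-06]), 'ee_pos': array([0.15300264, 0.6312267 , 0.25222718]), 'orientation': array([-7.12028079e-05,  1.18579644e-01,  9.92944095e-01, -9.42159203e-04]), 'force': array([-0.69843791, -0.74232773, -0.61427021]), 'moment': array([ 0.02936509, -0.01160366, -0.08548986]), 'gripper_force': 0.0, 'grip_width': 1.0017235941326381}
scene {'K': [[553.0821, 0.0, 327.9418], [0.0, 553.0821, 241.4793], [0.0, 0.0, 1.0]], 'R': [[-0.2885, 0.9573, -0.0198], [0.5703, 0.1552, -0.8066], [-0.7691, -0.2439, -0.5907]], 't': [0.1159, -0.2036, 1.6423]}
top {'K': [[437.387, 0.0, 319.7752], [0.0, 437.387, 244.2754], [0.0, 0.0, 1.0]], 'R': [[-0.0074, -1.0, -0.0034], [-0.9779, 0.008, -0.209], [0.2091, 0.0018, -0.9779]], 't': [0.0317, 0.5387, 0.9321]}
wrist {'K': [[371.6483, 0.0, 320.0755], [0.0, 371.6483, 240.3702], [0.0, 0.0, 1.0]], 'hand_eye': [[-0.0007, -0.9626, -0.2709, 0.0689], [1.0, -0.0005, -0.0007, -0.0016], [0.0005, -0.2709, 0.9626, -0.1202], [0.0, 0.0, 0.0, 1.0]]}
```

View pics/top0.png

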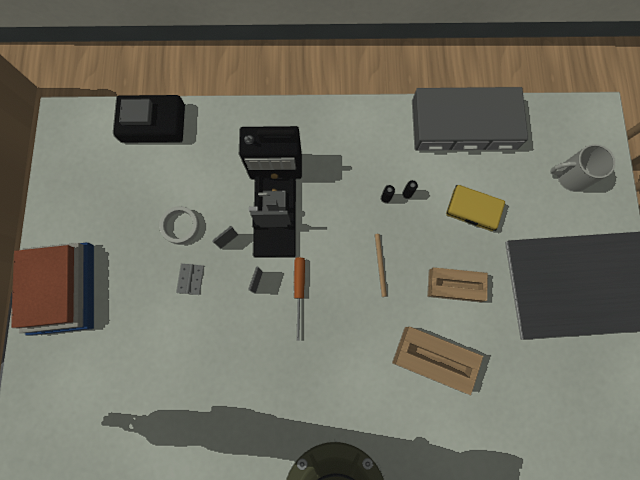

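View pics/scene0.png

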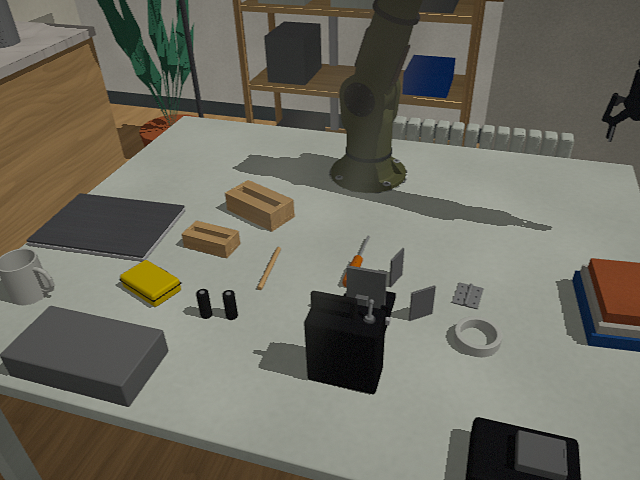

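The top view shows the lamp with the large panel in its bay around (270,200). The small rack is at (459,285), and the larger decoy rack at (441,360). Two small decoy panels lie at (226,237) and (258,280). The scene view shows the lamp from behind at (345,340).

```bash
cat > h.py <<'E'
import numpy as np,cv2
from rig import env,eyes
from scipy.spatial.transform import Rotation as Ro
def rays(name,px,pose=None):
    c=eyes.calibration(name);K=np.array(c["K"]);px=np.atleast_2d(np.asarray(px,float))
    if name!="wrist":
        R=np.array(c["R"]);t=np.array(c["t"])
        d=np.c_[px,np.ones(len(px))]@np.linalg.inv(K).T@R
        return -R.T@t,d
    p=(px-K[:2,2])/K[0,0];th=np.linalg.norm(p,axis=1)+1e-12
    d=np.c_[p*(np.sin(th)/th)[:,None],np.cos(th)]
    H=np.array(c["hand_eye"]);R=pose[1]
    return pose[0]+R@H[:3,3],d@H[:3,:3].T@R.T
def plane(name,px,z,pose=None):
    o,d=rays(name,px,pose);return o+d*((z-o[2])/d[:,2])[:,None]
def pose():
    s=env.observe();q=s["orientation"];return s["ee_pos"],Ro.from_quat(np.r_[q[1:],q[0]]).as_matrix()
def meet(n1,p1,n2,p2,po1=None,po2=None):
    o1,d1=rays(n1,p1,po1);o2,d2=rays(n2,p2,po2);d1,d2=d1[0],d2[0]
    a=np.linalg.lstsq(np.c_[d1,-d2],o2-o1,rcond=None)[0]
    A,B=o1+a[0]*d1,o2+a[1]*d2;return (A+B)/2,np.linalg.norm(A-B)
def togo(target,yaw,n):
    "rows from the present pose to target, tool down, tool y axis at azimuth yaw"
    p,R=pose();y=np.array([np.cos(yaw),np.sin(yaw),0]);z=np.array([0,0,-1.]);T=np.c_[np.cross(y,z),y,z]
    w=Ro.from_matrix(R.T@T).as_rotvec()
    for i in range(n):
        Ri=R@Ro.from_rotvec(w*i/n).as_matrix()
        print(np.round(Ri.T@(np.array(target)-p)/n/.6,4).tolist(),np.round(w/n/.12,3).tolist())
E
python3 - <<'E'
from h import *
t=cv2.imread("pics/top0.png");s=cv2.imread("pics/scene0.png")
a=cv2.resize(t[120:265,230:320],None,fx=4,fy=4,interpolation=cv2.INTER_CUBIC)
b=cv2.resize(s[255:400,295:405],None,fx=4,fy=4,interpolation=cv2.INTER_CUBIC)
cv2.imwrite("pics/lamp.png",np.hstack([a,b]))
# small rack
hsv=cv2.cvtColor(t,cv2.COLOR_BGR2HSV)
m=cv2.inRange(hsv,(8,60,100),(22,200,255));m[:, :420]=0;m[:250]=0;m[312:]=0
cs,_=cv2.findContours(m,cv2.RETR_CCOMP,cv2.CHAIN_APPROX_NONE)
for c in cs:
    if cv2.contourArea(c)>30: print(cv2.contourArea(c),cv2.boundingRect(c),cv2.minAreaRect(c))
print(plane("top",[[270,250],[270,190],[459,282]],.03))
E
```

```text
1520.5 (428, 267, 60, 34) ((457.6446533203125, 283.46649169921875), (59.565711975097656, 28.15799331665039), 5.389311790466309)
194.5 (435, 277, 49, 13) ((459.1473083496094, 282.8396301269531), (48.296958923339844, 9.183225631713867), 3.900493860244751)
[[ 0.53206436  0.1430642   0.03      ]
 [ 0.67823882  0.14545825  0.03      ]
 [ 0.45416563 -0.28919494  0.03      ]]
```

View pics/lamp.png

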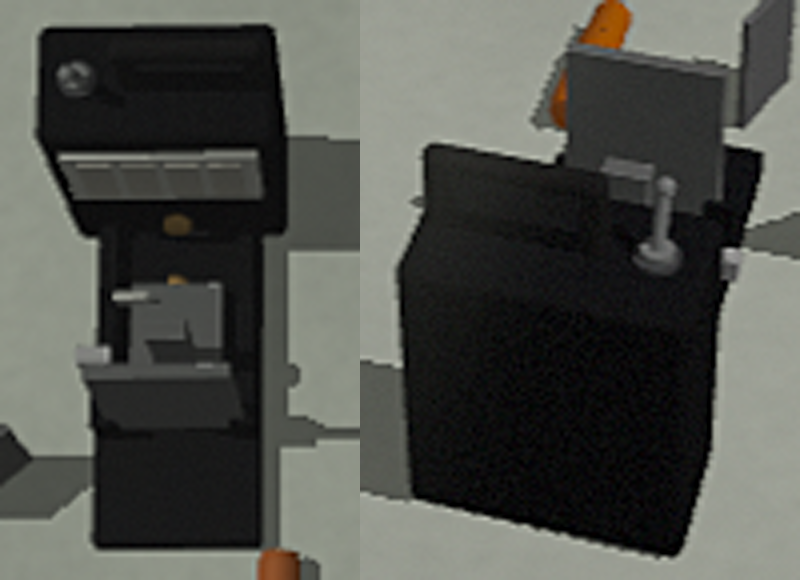

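The crop shows the panel's top edge at top-view pixels (250.5,213) to (287.5,212.5), and at scene pixels (385.5,273) to (346.8,266.8). The base plate's front corners are at about (253.8,256.8) and (295.5,256.8). The clip is at about (253,208) and the pointer at about (262,193).

```bash
python3 - <<'E'
from h import *
L=meet("top",[250.5,213],"scene",[385.5,273]);R=meet("top",[287.5,212.5],"scene",[346.75,266.75]);print(L,R)
d=L[0]-R[0];print("width",np.linalg.norm(d),"lamp yaw",np.arctan2(-d[0],d[1]))
P=plane("top",[[253.75,256.75],[295.5,256.75]],.018);d=P[0]-P[1];print(P,np.linalg.norm(d),np.arctan2(-d[0],d[1]))
P=plane("top",[[457.6,283.5],[459.1,282.8]],.04);print(P)
c=(L[0]+R[0])/2;print(c)
togo([c[0]-.02,c[1],.27],0.0,18)
E
```

```text
(array([0.59355896, 0.17562714, 0.12552865]), np.float64(0.001783005590337821)) (array([0.59399638, 0.09741051, 0.12473947]), np.float64(0.0033037017582018087))
width 0.07822183517483193 lamp yaw 0.005592314926736579
[[0.51868024 0.18224606 0.018     ]
 [0.517894   0.08455999 0.018     ]] 0.09768922983097701 -0.008048456486306671
[[ 0.44956823 -0.28262252  0.04      ]
 [ 0.45112538 -0.28611879  0.04      ]]
[0.59377767 0.13651882 0.12513406]
[-0.0487, -0.0354, -0.0016] [-0.001, 0.0, 0.617]
[-0.0511, -0.0317, -0.0016] [-0.001, 0.0, 0.617]
[-0.0533, -0.0278, -0.0016] [-0.001, 0.0, 0.617]
[-0.0552, -0.0238, -0.0016] [-0.001, 0.0, 0.617]
[-0.0569, -0.0196, -0.0016] [-0.001, 0.0, 0.617]
[-0.0581, -0.0154, -0.0016] [-0.001, 0.0, 0.617]
[-0.0591, -0.011, -0.0016] [-0.001, 0.0, 0.617]
[-0.0598, -0.0066, -0.0016] [-0.001, 0.0, 0.617]
[-0.0601, -0.0022, -0.0016] [-0.001, 0.0, 0.617]
[-0.0601, 0.0023, -0.0016] [-0.001, 0.0, 0.617]
[-0.0598, 0.0067, -0.0016] [-0.001, 0.0, 0.617]
[-0.0591, 0.0111, -0.0016] [-0.001, 0.0, 0.617]
[-0.0581, 0.0155, -0.0016] [-0.001, 0.0, 0.617]
[-0.0568, 0.0197, -0.0016] [-0.001, 0.0, 0.617]
[-0.0552, 0.0239, -0.0016] [-0.001, 0.0, 0.617]
[-0.0533, 0.0279, -0.0016] [-0.001, 0.0, 0.617]
[-0.0511, 0.0318, -0.0016] [-0.001, 0.0, 0.617]
[-0.0486, 0.0355, -0.0016] [-0.001, 0.0, 0.617]
```

```bash
python3 -m jog '[{"translation":[-0.0487,-0.0354,-0.002],"angular":[0,0,0.617]},{"translation":[-0.0511,-0.0317,-0.002],"angular":[0,0,0.617]},{"translation":[-0.0533,-0.0278,-0.002],"angular":[0,0,0.617]},{"translation":[-0.0552,-0.0238,-0.002],"angular":[0,0,0.617]},{"translation":[-0.0569,-0.0196,-0.002],"angular":[0,0,0.617]},{"translation":[-0.0581,-0.0154,-0.002],"angular":[0,0,0.617]},{"translation":[-0.0591,-0.011,-0.002],"angular":[0,0,0.617]},{"translation":[-0.0598,-0.0066,-0.002],"angular":[0,0,0.617]},{"translation":[-0.0601,-0.0022,-0.002],"angular":[0,0,0.617]}]' 0.5 30
python3 -m jog '[{"translation":[-0.0601,0.0023,-0.002],"angular":[0,0,0.617]},{"translation":[-0.0598,0.0067,-0.002],"angular":[0,0,0.617]},{"translation":[-0.0591,0.0111,-0.002],"angular":[0,0,0.617]},{"translation":[-0.0581,0.0155,-0.002],"angular":[0,0,0.617]},{"translation":[-0.0568,0.0197,-0.002],"angular":[0,0,0.617]},{"translation":[-0.0552,0.0239,-0.002],"angular":[0,0,0.617]},{"translation":[-0.0533,0.0279,-0.002],"angular":[0,0,0.617]},{"translation":[-0.0511,0.0318,-0.002],"angular":[0,0,0.617]},{"translation":[-0.0486,0.0355,-0.002],"angular":[0,0,0.617]},{"translation":[0,0,0],"angular":[0,0,0]}]'
python3 - <<'E'
from h import *
togo([.574,.1365,.27],0.0,1)
p=pose();print(p,env.observe()["qpos"])
cv2.imwrite("pics/w1.png",eyes.get_image("wrist")[:,:,::-1]);np.savez("w1.npz",p=p[0],R=p[1])
E
```

```text
clock: 1.05
ee_pos: [0.3641, 0.3828, 0.264]
orientation: [-0.0, 0.438, 0.899, -0.0]
force: [1.3, -0.2, 0.6]
grip_width: 0.498
gripper_force: 0.0
clock: 2.05
ee_pos: [0.5764, 0.1304, 0.2749]
orientation: [0.002, 0.711, 0.704, -0.001]
force: [-0.4, 0.2, 0.6]
grip_width: 0.495
gripper_force: 0.0
[0.0101, -0.0042, 0.0081] [0.014, 0.03, -0.082]
(array([0.57643233, 0.13041571, 0.27487082]), array([[ 0.00987506,  0.99994978,  0.00170905],
       [ 0.9999446 , -0.00986875, -0.00366221],
       [-0.00364516,  0.00174512, -0.99999183]])) [-0.69453667  0.19340816  0.49160414  1.59030173 -0.08852278  1.38013694
 -0.20385849]
```

View pics/w1.png

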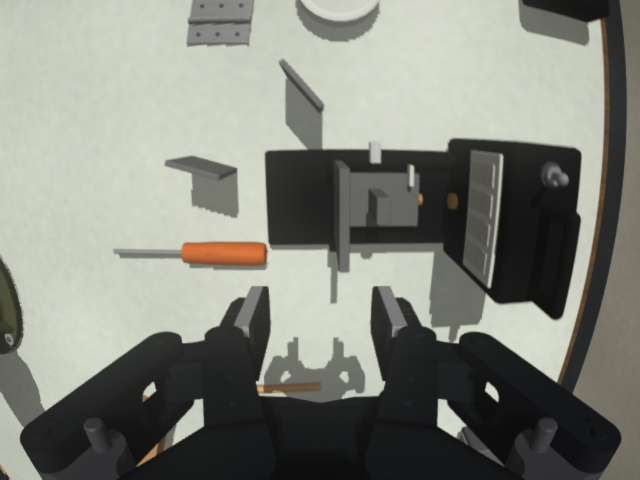

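The wrist view shows the panel's top edge as a strip around columns 335–349, rows 162–271. The clip is near (375,152), the pointer near (411,175) and the tab near (380,207).

```bash
python3 - <<'E'
from h import *
im=cv2.imread("pics/w1.png");g=cv2.cvtColor(im,cv2.COLOR_BGR2GRAY);d=np.load("w1.npz");po=(d["p"],d["R"])
for r in (175,200,220,240,262): print(r,g[r,328:362].tolist())
print("col",[ (r,g[r,345]) for r in range(155,172)],[ (r,g[r,345]) for r in range(262,278)])
for n,(x0,y0,x1,y1),th in (("clip",(366,138,386,166),150),("ptr",(400,160,420,192),120)):
    m=(g[y0:y1,x0:x1]>th).astype(np.uint8);v,u=np.nonzero(m);print(n,u.min()+x0,u.max()+x0,v.min()+y0,v.max()+y0)
print(g[180:232:4,360:400])
E
```

```text
175 [32, 33, 33, 34, 34, 40, 48, 51, 52, 52, 57, 77, 98, 104, 104, 105, 105, 105, 104, 105, 103, 99, 98, 102, 105, 106, 105, 105, 105, 106, 105, 107, 105, 106]
200 [33, 32, 33, 32, 32, 35, 44, 49, 49, 49, 53, 73, 95, 102, 103, 103, 102, 102, 102, 102, 100, 97, 97, 101, 102, 101, 103, 102, 102, 102, 102, 102, 101, 102]
220 [35, 35, 34, 34, 32, 36, 45, 49, 51, 50, 53, 74, 95, 102, 102, 102, 103, 102, 102, 102, 99, 95, 95, 101, 102, 101, 102, 101, 102, 102, 102, 102, 102, 102]
240 [38, 38, 40, 39, 37, 39, 44, 52, 55, 55, 57, 77, 98, 104, 106, 105, 105, 106, 105, 104, 99, 78, 48, 40, 39, 40, 40, 39, 39, 39, 39, 39, 39, 39]
262 [129, 119, 117, 117, 117, 117, 117, 117, 115, 101, 72, 85, 102, 107, 108, 108, 107, 108, 107, 108, 117, 154, 202, 213, 213, 213, 212, 212, 211, 211, 211, 211, 211, 211]
col [(155, np.uint8(46)), (156, np.uint8(45)), (157, np.uint8(46)), (158, np.uint8(45)), (159, np.uint8(43)), (160, np.uint8(43)), (161, np.uint8(42)), (162, np.uint8(44)), (163, np.uint8(51)), (164, np.uint8(68)), (165, np.uint8(81)), (166, np.uint8(84)), (167, np.uint8(89)), (168, np.uint8(97)), (
[... 1930 characters left out ...]
 102 102 102
  102 102 102 102]
 [101 102 102 102 102  97  65  58  58  57  56  53  51  51  51  53  68  89
  101 102 102 102 102 102 101 102 101 101 101  99  97  99 102 101 102 103
  102 102 102 102]
 [102 102 101 101 100  90  62  58  56  57  58  57  57  55  52  54  69  91
  101 102 102 101 101 101 101 101 100 100 100  97  98 100 101 102 101 102
  101 102 101 101]
 [101 101 100 100  99  90  63  58  57  58  57  58  57  57  57  57  62  76
   85  92  93  92  91  90  90  91  91  91  92  93  96  96  98  99  98  99
   98  98  98  98]
 [ 32  33  32  32  32  32  32  33  32  32  32  32  33  32  32  33  33  31
   32  31  32  31  32  32  33  31  33  32  32  32  32  31  32  31  31  32
   30  31  31  31]]
```

```bash
python3 - <<'E'
from h import *
im=cv2.imread("pics/w1.png");g=cv2.cvtColor(im,cv2.COLOR_BGR2GRAY);d=np.load("w1.npz");po=(d["p"],d["R"])
print(plane("wrist",[[344,167.5],[344.3,271.5]],.128,po))
for r in (144,150,154,158): print(g[r,366:386].tolist())
for r in (168,175,182): print(g[r,404:420].tolist())
# heights: same point in wrist & scene / top
print(meet("wrist",[349,271.5],"scene",[346.75,266.75],po),meet("wrist",[344.3,271.5],"top",[287.5,212.5],po))
print(plane("wrist",[[383,192],[383,226]],.088,po),plane("wrist",[[375,150]],.043,po),plane("wrist",[[411.5,166]],.043,po))
E
```

```text
[[0.59363911 0.17580733 0.128     ]
 [0.59425321 0.09664729 0.128     ]]
[212, 210, 188, 138, 142, 180, 190, 189, 191, 194, 196, 196, 193, 193, 194, 199, 209, 210, 211, 211]
[72, 74, 81, 97, 142, 177, 188, 188, 190, 193, 195, 193, 191, 186, 166, 101, 75, 75, 78, 80]
[47, 48, 60, 85, 135, 174, 187, 187, 189, 192, 194, 193, 191, 185, 166, 92, 52, 47, 48, 46]
[45, 47, 58, 83, 130, 173, 187, 186, 188, 191, 193, 192, 190, 184, 154, 83, 51, 46, 47, 46]
[37, 38, 45, 75, 93, 123, 178, 201, 203, 174, 99, 49, 37, 36, 36, 36]
[104, 104, 102, 97, 99, 136, 183, 202, 203, 180, 135, 106, 102, 101, 95, 69]
[103, 102, 99, 95, 102, 147, 188, 203, 199, 171, 126, 105, 103, 102, 94, 69]
(array([0.59781691, 0.09866156, 0.12890687]), np.float64(0.0032372847758290343)) (array([0.59433646, 0.09572012, 0.12540284]), np.float64(0.0002160258051168654))
[[0.62926548 0.15198643 0.088     ]
 [0.63005648 0.12252793 0.088     ]] [[0.6287894  0.18571443 0.043     ]] [[0.66474934 0.17095295 0.043     ]]
```

```bash
python3 - <<'E'
from h import *
togo([.594,.1363,.25],0.005,1)
togo([.594,.1363,.118],0.005,5)
E
```

```text
[0.0049, 0.0317, 0.041] [0.0, 0.013, -0.085]
[0.001, 0.0063, 0.0522] [0.0, 0.003, -0.017]
[0.001, 0.0063, 0.0522] [0.0, 0.003, -0.017]
[0.001, 0.0063, 0.0522] [0.0, 0.003, -0.017]
[0.001, 0.0063, 0.0522] [0.0, 0.003, -0.017]
[0.0009, 0.0064, 0.0522] [0.0, 0.003, -0.017]
```

```bash
python3 -m jog '[{"translation":[0.005,0.032,0.04],"angular":[0,0.013,-0.085]},{"translation":[0,0,0.05],"angular":[0,0,0]},{"translation":[0,0,0.05],"angular":[0,0,0]},{"translation":[0,0,0],"angular":[0,0,0]},{"translation":[0,0,0],"angular":[0,0,0]}]'
python3 - <<'E'
from h import *
togo([.594,.1363,.118],0.005,1)
E
```

```text
clock: 2.6
ee_pos: [0.5925, 0.141, 0.1911]
orientation: [-0.001, 0.703, 0.711, 0.0]
force: [0.7, -0.5, 0.7]
grip_width: 0.503
gripper_force: 0.0
[-0.008, 0.0026, 0.1217] [-0.008, -0.015, 0.06]
```

```bash
python3 -m jog '[{"translation":[-0.008,0.0026,0.04],"angular":[-0.008,-0.015,0.06]},{"translation":[0,0,0.04],"angular":[0,0,0]},{"translation":[0,0,0.02],"angular":[0,0,0]},{"translation":[0,0,0],"angular":[0,0,0]},{"translation":[0,0,0],"angular":[0,0,0]},{"translation":[0,0,0],"angular":[0,0,0]}]'
python3 - <<'E'
from h import *
togo([.594,.1363,.118],0.005,1)
p=pose();cv2.imwrite("pics/w2.png",eyes.get_image("wrist")[:,:,::-1])
E
```

```text
clock: 3.2
ee_pos: [0.5958, 0.1356, 0.1328]
orientation: [0.001, 0.706, 0.708, 0.002]
force: [0.7, -0.5, -0.5]
grip_width: 0.501
gripper_force: 0.0
[0.0012, -0.0031, 0.0246] [0.031, -0.007, -0.012]
```

View pics/w2.png

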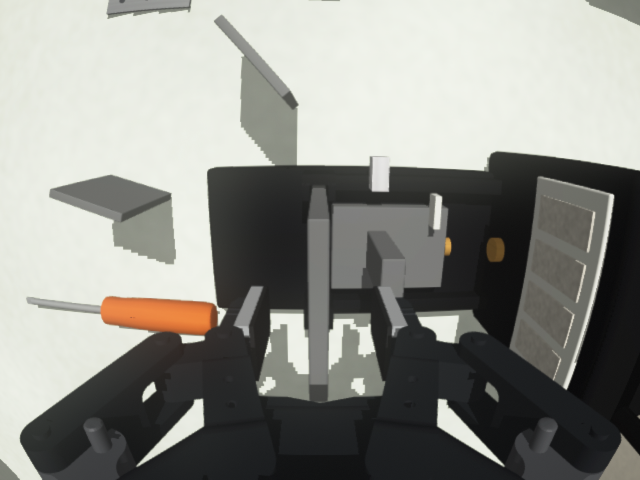

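The panel stands centred between the open fingers: its edge is at column 318, and the pads are at about 250 and 388. I'll go down the rest of the way and grip.

```bash
python3 -m jog '[{"translation":[0.001,-0.002,0.022],"angular":[0,0,0]},{"translation":[0,0,0],"angular":[0,0,0]},{"translation":[0,0,0],"angular":[0,0,0]},{"translation":[0,0,0],"angular":[0,0,0]}]'
python3 -m jog '[{"translation":[0,0,0],"angular":[0,0,0]},{"translation":[0,0,0],"angular":[0,0,0]},{"translation":[0,0,0],"angular":[0,0,0]},{"translation":[0,0,0],"angular":[0,0,0]},{"translation":[0,0,0],"angular":[0,0,0]},{"translation":[0,0,0],"angular":[0,0,0]},{"translation":[0,0,0],"angular":[0,0,0]},{"translation":[0,0,0],"angular":[0,0,0]}]' 0 40
```

```text
clock: 3.65
ee_pos: [0.5935, 0.1357, 0.1177]
orientation: [0.0, 0.706, 0.708, 0.0]
force: [0.1, -0.7, 0.2]
grip_width: 0.5
gripper_force: 0.0
clock: 4.45
ee_pos: [0.5938, 0.1357, 0.118]
orientation: [0.001, 0.706, 0.708, 0.001]
force: [1.1, 0.3, 1.7]
grip_width: 0.083
gripper_force: 41.1
```

```bash
python3 -m jog '[{"translation":[0,0,-0.01],"angular":[0,0,0]},{"translation":[0,0,-0.02],"angular":[0,0,0]},{"translation":[0,0,-0.02],"angular":[0,0,0]},{"translation":[0,0,-0.03],"angular":[0,0,0]},{"translation":[0,0,-0.03],"angular":[0,0,0]},{"translation":[0,0,-0.04],"angular":[0,0,0]},{"translation":[0,0,-0.04],"angular":[0,0,0]},{"translation":[0,0,-0.02],"angular":[0,0,0]},{"translation":[0,0,0],"angular":[0,0,0]},{"translation":[0,0,0],"angular":[0,0,0]}]'
python3 - <<'E'
from h import *
p,R=pose();print(R.round(4))
for n in ("top","scene","wrist"): cv2.imwrite(f"pics/{n}2.png",eyes.get_image(n)[:,:,::-1])
t=cv2.imread("pics/top0.png");s=cv2.imread("pics/scene0.png")
a=cv2.resize(t[262:306,424:494],None,fx=6,fy=6,interpolation=cv2.INTER_CUBIC)
b=cv2.resize(s[214:264,175:245],None,fx=6,fy=6,interpolation=cv2.INTER_CUBIC)
cv2.imwrite("pics/rack.png",np.vstack([a,b]))
E
```

```text
clock: 5.45
ee_pos: [0.5928, 0.1357, 0.2432]
orientation: [0.0, 0.706, 0.708, -0.0]
force: [-0.4, -0.6, -0.8]
grip_width: 0.089
gripper_force: 40.8
[[-3.5e-03  1.0e+00 -2.0e-04]
 [ 1.0e+00  3.5e-03 -3.0e-04]
 [-3.0e-04 -2.0e-04 -1.0e+00]]
```

View pics/rack.png

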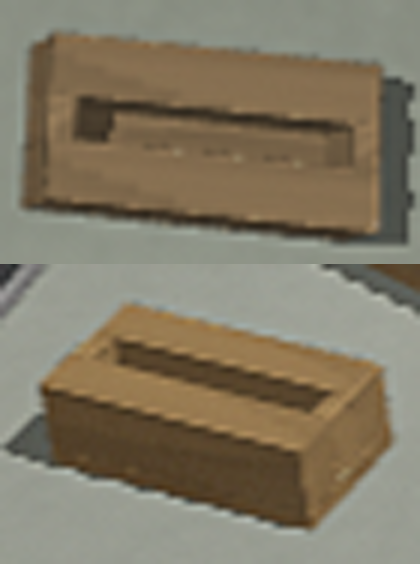

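The rack's top face corners in the crop are (52,33), (380,67), (374,225), (45,200) in the top view, and (302,447), (45,388), (128,305), (383,370) in the scene view. The slot runs from x=75 to x=355 in the top crop.

```bash
python3 - <<'E'
from h import *
T=np.array([[52,33],[380,67],[374,225],[45,200]])/6+[424,262]-.4
S=(np.array([[302,447],[45,388],[128,305],[383,370]])-[0,264])/6+[175,214]-.4
P=[]
for a,b in zip(T,S):
    q,e=meet("top",a,"scene",b);P.append(q);print(q.round(4),round(e,4))
P=np.array(P);c=P.mean(0);d=P[0]+P[3]-P[1]-P[2];print("centre",c,"y-axis yaw",np.arctan2(-d[0],d[1]),"len",np.linalg.norm(d)/2, np.linalg.norm(P[0]-P[3]),np.linalg.norm(P[1]-P[2]))
Q=plane("top",np.array([[75,97],[355,125],[352,167],[75,138]])/6+[424,262]-.4,.04);print(Q,Q.mean(0))
Q=plane("top",T,.04);print(Q,Q.mean(0))
E
```

```text
[ 0.487  -0.2269  0.0409] 0.0014
[ 0.473  -0.3496  0.0372] 0.0044
[ 0.4136 -0.3421  0.04  ] 0.0026
[ 0.4244 -0.2214  0.0362] 0.0019
centre [ 0.44951424 -0.2850112   0.03854964] y-axis yaw -0.10131736434799854 len 0.12232456155153504 0.06307961928392349 0.059971612341802705
[[ 0.46295331 -0.23499904  0.04      ]
 [ 0.45153702 -0.33951182  0.04      ]
 [ 0.43575589 -0.33704261  0.04      ]
 [ 0.4474607  -0.23402312  0.04      ]] [ 0.44942673 -0.28639415  0.04      ]
[[ 0.48741061 -0.22782816  0.04      ]
 [ 0.47344235 -0.35081706  0.04      ]
 [ 0.41406024 -0.3433987   0.04      ]
 [ 0.42431131 -0.22135264  0.04      ]] [ 0.44980613 -0.28584914  0.04      ]
```

```bash
python3 - <<'E'
from h import *
togo([.4495,-.2858,.235],-0.105,13)
E
```

```text
[-0.054, -0.0185, 0.001] [-0.001, 0.001, 0.069]
[-0.0541, -0.0181, 0.001] [-0.001, 0.001, 0.069]
[-0.0543, -0.0176, 0.001] [-0.001, 0.001, 0.069]
[-0.0544, -0.0172, 0.001] [-0.001, 0.001, 0.069]
[-0.0546, -0.0167, 0.001] [-0.001, 0.001, 0.069]
[-0.0547, -0.0163, 0.001] [-0.001, 0.001, 0.069]
[-0.0548, -0.0158, 0.001] [-0.001, 0.001, 0.069]
[-0.055, -0.0153, 0.001] [-0.001, 0.001, 0.069]
[-0.0551, -0.0149, 0.001] [-0.001, 0.001, 0.069]
[-0.0552, -0.0144, 0.0009] [-0.001, 0.001, 0.069]
[-0.0553, -0.014, 0.0009] [-0.001, 0.001, 0.069]
[-0.0554, -0.0135, 0.0009] [-0.001, 0.001, 0.069]
[-0.0556, -0.013, 0.0009] [-0.001, 0.001, 0.069]
```

```bash
python3 -m jog '[{"translation":[-0.054,-0.0185,0],"angular":[0,0,0.07]},{"translation":[-0.054,-0.018,0],"angular":[0,0,0.07]},{"translation":[-0.054,-0.0175,0],"angular":[0,0,0.07]},{"translation":[-0.0545,-0.017,0],"angular":[0,0,0.07]},{"translation":[-0.0545,-0.0165,0],"angular":[0,0,0.07]},{"translation":[-0.0545,-0.016,0],"angular":[0,0,0.07]},{"translation":[-0.055,-0.016,0],"angular":[0,0,0.07]}]'
python3 -m jog '[{"translation":[-0.055,-0.0155,0],"angular":[0,0,0.07]},{"translation":[-0.055,-0.015,0],"angular":[0,0,0.07]},{"translation":[-0.055,-0.0145,0],"angular":[0,0,0.07]},{"translation":[-0.0555,-0.014,0],"angular":[0,0,0.07]},{"translation":[-0.0555,-0.0135,0],"angular":[0,0,0.07]},{"translation":[-0.0555,-0.013,0],"angular":[0,0,0.07]},{"translation":[0,0,0],"angular":[0,0,0]},{"translation":[0,0,0],"angular":[0,0,0]},{"translation":[0,0,0],"angular":[0,0,0]},{"translation":[0,0,0],"angular":[0,0,0]}]'
python3 - <<'E'
from h import *
togo([.4495,-.2858,.165],-0.105,1)
E
```

```text
clock: 6.3
ee_pos: [0.5156, -0.0921, 0.2428]
orientation: [-0.0, 0.727, 0.687, -0.0]
force: [0.5, 0.1, -0.5]
grip_width: 0.087
gripper_force: 40.7
clock: 7.3
ee_pos: [0.4509, -0.2839, 0.2433]
orientation: [-0.0, 0.743, 0.67, 0.0]
force: [1.0, 0.2, -0.3]
grip_width: 0.089
gripper_force: 40.8
[-0.0035, -0.0021, 0.1304] [0.003, -0.004, 0.014]
```

Now down to a panel bottom of about 65 mm, then a look.

```bash
python3 -m jog '[{"translation":[-0.0035,-0.002,0.04],"angular":[0,0,0.014]},{"translation":[0,0,0.05],"angular":[0,0,0]},{"translation":[0,0,0.04],"angular":[0,0,0]},{"translation":[0,0,0],"angular":[0,0,0]},{"translation":[0,0,0],"angular":[0,0,0]},{"translation":[0,0,0],"angular":[0,0,0]}]'
python3 - <<'E'
from h import *
p=pose();print(p[0],np.arctan2(p[1][1,1],p[1][0,1]));np.savez("w3.npz",p=p[0],R=p[1])
w=eyes.get_image("wrist")[:,:,::-1];cv2.imwrite("pics/w3.png",w)
t=eyes.get_image("top")[:,:,::-1];cv2.imwrite("pics/top3.png",t)
s=eyes.get_image("scene")[:,:,::-1];cv2.imwrite("pics/scene3.png",s)
a=cv2.resize(s[160:264,160:260],None,fx=4,fy=4,interpolation=cv2.INTER_CUBIC)
cv2.imwrite("pics/c3.png",np.hstack([cv2.resize(w[100:400,180:480],(416,416)),a]))
E
```

```text
clock: 7.9
ee_pos: [0.4501, -0.2875, 0.1671]
orientation: [0.001, 0.744, 0.668, 0.001]
force: [-0.5, -1.1, -0.5]
grip_width: 0.082
gripper_force: 40.6
[ 0.4501245  -0.287527    0.16714651] -0.10674082210484162
```

View pics/c3.png

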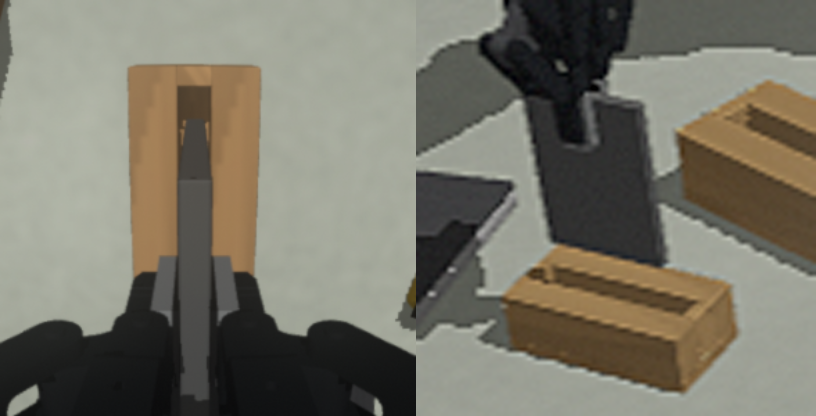

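The left crop shows the panel's lower edge (column 195) centred over the slot (columns 177–211) and parallel to it. I'll lower it in.

```bash
python3 -m jog '[{"translation":[0.001,-0.001,0.02],"angular":[0,0,0]},{"translation":[0,0,0.02],"angular":[0,0,0]},{"translation":[0,0,0.02],"angular":[0,0,0]},{"translation":[0,0,0.015],"angular":[0,0,0]},{"translation":[0,0,0.015],"angular":[0,0,0]},{"translation":[0,0,0.005],"angular":[0,0,0]},{"translation":[0,0,0],"angular":[0,0,0]},{"translation":[0,0,0],"angular":[0,0,0]},{"translation":[0,0,0],"angular":[0,0,0]}]'
```

```text
clock: 8.95
ee_pos: [0.4487, -0.2868, 0.1088]
orientation: [0.001, 0.744, 0.668, 0.0]
force: [0.9, 0.1, -1.2]
grip_width: 0.086
gripper_force: 40.7
```

```bash
python3 -m jog '[{"translation":[0,0,0],"angular":[0,0,0]},{"translation":[0,0,0],"angular":[0,0,0]},{"translation":[0,0,0],"angular":[0,0,0]},{"translation":[0,0,0],"angular":[0,0,0]},{"translation":[0,0,0],"angular":[0,0,0]},{"translation":[0,0,0],"angular":[0,0,0]},{"translation":[0,0,0],"angular":[0,0,0]},{"translation":[0,0,0],"angular":[0,0,0]}]' 0.9 40
python3 -m jog '[{"translation":[0,0,-0.02],"angular":[0,0,0]},{"translation":[0,0,-0.03],"angular":[0,0,0]},{"translation":[0,0,-0.04],"angular":[0,0,0]},{"translation":[0,0,-0.05],"angular":[0,0,0]},{"translation":[0,0,-0.05],"angular":[0,0,0]},{"translation":[0,0,-0.04],"angular":[0,0,0]},{"translation":[0,0,0],"angular":[0,0,0]},{"translation":[0,0,0],"angular":[0,0,0]}]'
python3 - <<'E'
from h import *
w=eyes.get_image("wrist")[:,:,::-1];s=eyes.get_image("scene")[:,:,::-1];t=eyes.get_image("top")[:,:,::-1]
cv2.imwrite("pics/w4.png",w);cv2.imwrite("pics/top4.png",t)
a=cv2.resize(s[160:264,160:260],None,fx=4,fy=4,interpolation=cv2.INTER_CUBIC)
cv2.imwrite("pics/c4.png",np.hstack([cv2.resize(w[100:400,180:480],(416,416)),a]))
togo([.632,.1363,.235],0.005,14)
E
```

```text
clock: 9.75
ee_pos: [0.4486, -0.2867, 0.1087]
orientation: [0.0, 0.744, 0.668, 0.0]
force: [-0.3, -0.3, -0.3]
grip_width: 0.899
gripper_force: 0.0
clock: 10.55
ee_pos: [0.4486, -0.2868, 0.2475]
orientation: [0.001, 0.744, 0.668, 0.001]
force: [-0.1, 0.2, 0.1]
grip_width: 0.901
gripper_force: 0.0
[0.0524, 0.0164, 0.0013] [-0.0, -0.0, -0.067]
[0.0522, 0.0168, 0.0013] [-0.0, -0.0, -0.067]
[0.0521, 0.0172, 0.0013] [-0.0, -0.0, -0.067]
[0.052, 0.0177, 0.0013] [-0.0, -0.0, -0.067]
[0.0518, 0.0181, 0.0013] [-0.0, -0.0, -0.067]
[0.0517, 0.0185, 0.0013] [-0.0, -0.0, -0.067]
[0.0515, 0.0189, 0.0013] [-0.0, -0.0, -0.067]
[0.0514, 0.0193, 0.0013] [-0.0, -0.0, -0.067]
[0.0512, 0.0197, 0.0013] [-0.0, -0.0, -0.067]
[0.0511, 0.0201, 0.0013] [-0.0, -0.0, -0.067]
[0.0509, 0.0206, 0.0013] [-0.0, -0.0, -0.067]
[0.0507, 0.021, 0.0013] [-0.0, -0.0, -0.067]
[0.0506, 0.0214, 0.0013] [-0.0, -0.0, -0.067]
[0.0504, 0.0218, 0.0013] [-0.0, -0.0, -0.067]
```

View pics/c4.png

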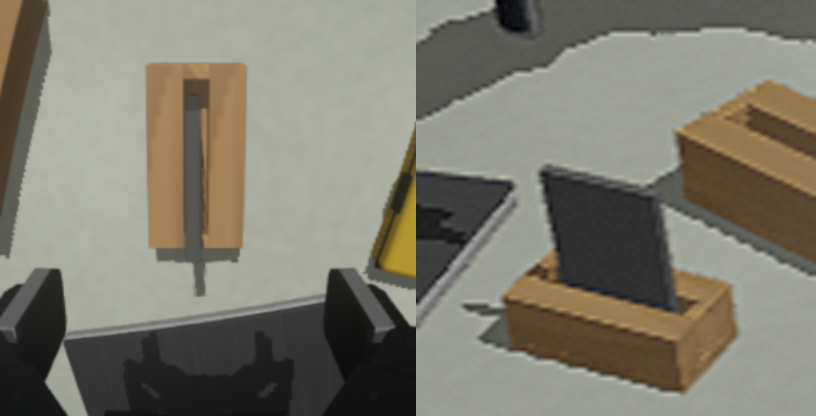

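The panel stands upright in the slot: in the scene crop it runs from (545,170) to (680,310), and it sits inside the slot in the wrist crop. Next is the tab.

```bash
python3 -m jog '[{"translation":[0.0525,0.0165,0],"angular":[0,0,-0.067]},{"translation":[0.052,0.017,0],"angular":[0,0,-0.067]},{"translation":[0.052,0.017,0],"angular":[0,0,-0.067]},{"translation":[0.052,0.0175,0],"angular":[0,0,-0.067]},{"translation":[0.052,0.018,0],"angular":[0,0,-0.067]},{"translation":[0.0515,0.0185,0],"angular":[0,0,-0.067]},{"translation":[0.0515,0.019,0],"angular":[0,0,-0.067]}]' 0.5 40
python3 -m jog '[{"translation":[0.0515,0.0195,0],"angular":[0,0,-0.067]},{"translation":[0.051,0.0195,0],"angular":[0,0,-0.067]},{"translation":[0.051,0.02,0],"angular":[0,0,-0.067]},{"translation":[0.051,0.0205,0],"angular":[0,0,-0.067]},{"translation":[0.0505,0.021,0],"angular":[0,0,-0.067]},{"translation":[0.0505,0.0215,0],"angular":[0,0,-0.067]},{"translation":[0.0505,0.022,0],"angular":[0,0,-0.067]},{"translation":[0,0,0],"angular":[0,0,0]},{"translation":[0,0,0],"angular":[0,0,0]},{"translation":[0,0,0],"angular":[0,0,0]}]'
python3 - <<'E'
from h import *
togo([.6305,.1363,.12],0.005,1)
p=pose();print(p[0]);np.savez("w5.npz",p=p[0],R=p[1])
w=eyes.get_image("wrist")[:,:,::-1];cv2.imwrite("pics/w5.png",w)
E
```

```text
clock: 11.4
ee_pos: [0.5402, -0.0742, 0.2456]
orientation: [-0.0, 0.725, 0.689, -0.0]
force: [0.8, 0.0, 0.1]
grip_width: 0.497
gripper_force: 0.0
clock: 12.4
ee_pos: [0.6323, 0.134, 0.246]
orientation: [0.0, 0.706, 0.708, -0.001]
force: [1.3, 0.2, 0.4]
grip_width: 0.5
gripper_force: 0.0
[0.0041, -0.0029, 0.21] [-0.003, 0.014, -0.016]
[0.63227436 0.13404341 0.24599349]
```

View pics/w5.png

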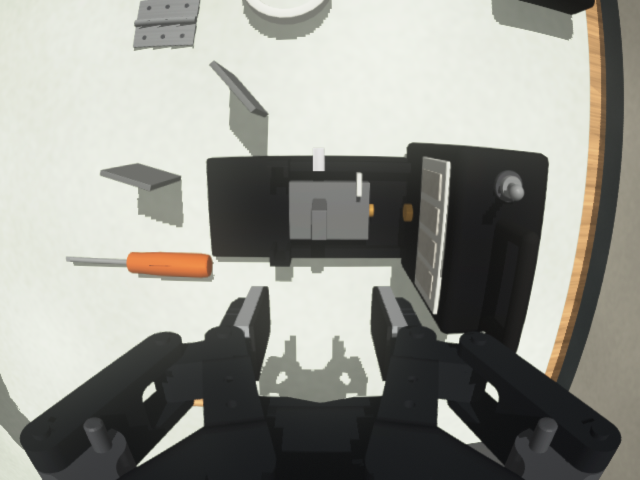

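The tab's top face is at about (319,212–240), midway between the fingers. The clip is near (319,158) and the pointer near (359,180).

```bash
cat > clip.py <<'E'
from h import *
def cent(g,x0,x1,rows,lo,hi):
    v=g[rows[0]:rows[1],x0:x1].astype(float).mean(0);i=np.nonzero(v>(lo+hi)/2)[0];m=(lo+hi)/2
    a=i[0]-(v[i[0]]-m)/(v[i[0]]-v[i[0]-1]) if i[0] else 0;b=i[-1]+(v[i[-1]]-m)/(v[i[-1]]-v[i[-1]+1]) if i[-1]+1<len(v) else len(v)
    return x0+a,x0+b,v.astype(int).tolist()
E
python3 - <<'E'
from clip import *
d=np.load("w5.npz");po=(d["p"],d["R"]);g=cv2.cvtColor(cv2.imread("pics/w5.png"),cv2.COLOR_BGR2GRAY)
for r in (146,150,156,160,164,168,172): print(r,g[r,308:332].tolist())
for r in (172,176,182,188,192,196): print(r,g[r,350:370].tolist())
for r in (196,206,212,222,232): print(r,g[r,306:332].tolist())
E
```

```text
146 [236, 236, 236, 236, 236, 236, 236, 236, 236, 236, 236, 236, 236, 236, 236, 236, 236, 237, 236, 236, 235, 235, 235, 235]
150 [237, 237, 237, 236, 228, 228, 224, 222, 223, 225, 227, 228, 228, 226, 224, 219, 216, 235, 236, 236, 236, 235, 235, 236]
156 [79, 78, 79, 78, 104, 211, 222, 220, 221, 223, 226, 227, 227, 225, 222, 207, 151, 88, 79, 82, 82, 82, 82, 82]
160 [58, 58, 58, 59, 92, 209, 221, 219, 220, 222, 225, 226, 226, 224, 220, 205, 148, 73, 60, 60, 60, 59, 59, 60]
164 [59, 58, 58, 59, 93, 209, 219, 218, 219, 222, 224, 225, 225, 222, 220, 205, 151, 73, 60, 60, 60, 60, 60, 59]
168 [55, 55, 55, 55, 90, 209, 218, 217, 218, 221, 223, 225, 225, 222, 218, 204, 150, 72, 57, 56, 57, 57, 58, 57]
172 [48, 49, 48, 50, 49, 50, 49, 49, 49, 50, 50, 49, 50, 51, 50, 50, 51, 51, 50, 51, 50, 51, 50, 51]
172 [51, 51, 51, 51, 52, 59, 96, 130, 136, 134, 115, 80, 57, 52, 51, 51, 50, 51, 51, 51]
176 [49, 49, 49, 49, 49, 60, 123, 206, 230, 233, 231, 184, 100, 54, 47, 48, 48, 48, 48, 48]
182 [112, 112, 112, 111, 112, 112, 132, 220, 232, 233, 231, 196, 133, 109, 107, 107, 106, 106, 102, 79]
188 [127, 1
[... 261 characters left out ...]
, 130, 125, 125, 126, 125, 125, 123, 83]
196 [125, 125, 125, 125, 125, 125, 125, 125, 125, 126, 125, 125, 126, 125, 125, 126, 125, 126, 126, 126, 126, 125, 126, 126, 126, 126]
206 [124, 124, 124, 124, 124, 118, 98, 98, 98, 98, 98, 98, 98, 98, 98, 98, 99, 99, 99, 99, 101, 119, 124, 124, 125, 124]
212 [124, 124, 123, 124, 117, 103, 119, 123, 124, 123, 124, 124, 125, 124, 124, 125, 124, 124, 125, 125, 115, 122, 124, 124, 124, 124]
222 [124, 124, 124, 123, 117, 104, 117, 123, 124, 124, 124, 124, 124, 124, 124, 123, 124, 124, 124, 124, 113, 121, 123, 124, 124, 124]
232 [123, 123, 123, 123, 110, 85, 114, 123, 123, 123, 123, 124, 124, 123, 124, 124, 123, 123, 123, 121, 112, 120, 124, 124, 123, 123]
```

```bash
python3 -m jog '[{"translation":[0.004,-0.003,0.05],"angular":[0,0.014,-0.016]},{"translation":[0,0,0.06],"angular":[0,0,0]},{"translation":[0,0,0.06],"angular":[0,0,0]},{"translation":[0,0,0.03],"angular":[0,0,0]},{"translation":[0,0,0],"angular":[0,0,0]},{"translation":[0,0,0],"angular":[0,0,0]},{"translation":[0,0,0],"angular":[0,0,0]}]'
python3 - <<'E'
from h import *
togo([.6305,.1363,.078],0.005,1)
E
```

```text
clock: 13.15
ee_pos: [0.6321, 0.1378, 0.1288]
orientation: [0.001, 0.705, 0.709, 0.002]
force: [0.3, 0.3, 0.5]
grip_width: 0.501
gripper_force: 0.0
[-0.0027, -0.0031, 0.0847] [0.034, -0.02, 0.009]
```

```bash
python3 -m jog '[{"translation":[-0.0027,-0.003,0.04],"angular":[0.02,-0.01,0.01]},{"translation":[0,0,0.03],"angular":[0,0,0]},{"translation":[0,0,0.014],"angular":[0,0,0]},{"translation":[0,0,0],"angular":[0,0,0]},{"translation":[0,0,0],"angular":[0,0,0]},{"translation":[0,0,0],"angular":[0,0,0]}]'
python3 - <<'E'
from h import *
togo([.6305,.1363,.078],0.005,1)
d=np.load("w5.npz");po=(d["p"],d["R"])
P=plane("wrist",[[318.4,158],[358.8,178],[358.8,190],[313,158],[324,158]],.043,po);print(P,P[1:3]-P[0])
d=np.load("w1.npz");po=(d["p"],d["R"])
P=plane("wrist",[[375.0,150],[411.6,170]],.043,po);print(P,P[1]-P[0])
E
```

```text
clock: 13.75
ee_pos: [0.6302, 0.1368, 0.0779]
orientation: [-0.0, 0.705, 0.709, 0.001]
force: [0.2, 0.5, -0.9]
grip_width: 0.499
gripper_force: 0.0
[-0.0009, 0.0005, -0.0001] [0.008, -0.009, 0.006]
[[0.63003749 0.18369061 0.043     ]
 [0.66534857 0.16646672 0.043     ]
 [0.66556634 0.15583624 0.043     ]
 [0.62537438 0.18368766 0.043     ]
 [0.63487287 0.18370425 0.043     ]] [[ 0.03531109 -0.0172239   0.        ]
 [ 0.03552885 -0.02785437  0.        ]]
[[0.62877147 0.18571899 0.043     ]
 [0.66493316 0.16706806 0.043     ]] [ 0.03616169 -0.01865093  0.        ]
```

```bash
python3 -m jog '[{"translation":[0,0,0],"angular":[0,0,0]},{"translation":[0,0,0],"angular":[0,0,0]},{"translation":[0,0,0],"angular":[0,0,0]},{"translation":[0,0,0],"angular":[0,0,0]},{"translation":[0,0,0],"angular":[0,0,0]},{"translation":[0,0,0],"angular":[0,0,0]},{"translation":[0,0,0],"angular":[0,0,0]}]' 0 60
python3 -m jog '[{"translation":[0,-0.006,0],"angular":[0,0,0]},{"translation":[0,-0.01,0],"angular":[0,0,0]},{"translation":[0,-0.015,0],"angular":[0,0,0]},{"translation":[0,-0.015,0],"angular":[0,0,0]},{"translation":[0,-0.01,0],"angular":[0,0,0]},{"translation":[0,-0.003,0],"angular":[0,0,0]},{"translation":[0,0,0],"angular":[0,0,0]},{"translation":[0,0,0],"angular":[0,0,0]},{"translation":[0,0,0],"angular":[0,0,0]},{"translation":[0,0,0],"angular":[0,0,0]}]'
python3 - <<'E'
from h import *
p=pose();print(p[0]);np.savez("w6.npz",p=p[0],R=p[1])
w=eyes.get_image("wrist")[:,:,::-1];cv2.imwrite("pics/w6.png",w);t=eyes.get_image("top")[:,:,::-1]
cv2.imwrite("pics/top6.png",t)
cv2.imwrite("pics/c6.png",np.hstack([w[100:340,180:480],cv2.resize(t[180:240,240:300],(240,240),interpolation=cv2.INTER_CUBIC)]))
E
```

```text
clock: 14.45
ee_pos: [0.6308, 0.1368, 0.0773]
orientation: [0.001, 0.705, 0.709, 0.001]
force: [5.0, 0.4, 0.3]
grip_width: 0.13
gripper_force: 59.4
clock: 15.45
ee_pos: [0.5965, 0.1367, 0.0773]
orientation: [0.001, 0.705, 0.709, 0.002]
force: [8.6, 1.1, -3.4]
grip_width: 0.13
gripper_force: 59.0
[0.59651506 0.1367362  0.07726901]
```

View pics/c6.png

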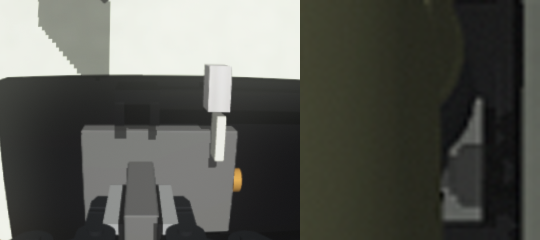

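The slide is out and held, and the spring pulls at about 9 N. In the crop the clip is at columns 205–230 and the pointer at about 214–226, so the two are nearly level.

```bash
python3 - <<'E'
from h import *
d=np.load("w6.npz");po=(d["p"],d["R"]);g=cv2.cvtColor(cv2.imread("pics/w6.png"),cv2.COLOR_BGR2GRAY)
for r in range(162,268,6): print(r,g[r,380:416].tolist())
E
```

```text
162 [240, 240, 240, 240, 239, 239, 239, 239, 240, 240, 240, 240, 240, 239, 240, 239, 239, 239, 238, 238, 238, 238, 238, 238, 238, 238, 238, 239, 239, 238, 239, 239, 239, 239, 239, 239]
168 [240, 240, 240, 237, 194, 128, 117, 118, 125, 172, 218, 227, 225, 225, 224, 224, 224, 225, 226, 227, 228, 229, 230, 229, 229, 228, 227, 227, 225, 225, 224, 216, 235, 239, 239, 239]
174 [230, 231, 231, 218, 172, 123, 116, 118, 130, 173, 220, 226, 224, 223, 222, 222, 223, 224, 226, 227, 228, 229, 229, 229, 227, 227, 226, 225, 223, 223, 222, 209, 229, 238, 239, 239]
180 [63, 62, 65, 79, 102, 113, 114, 117, 142, 197, 226, 225, 223, 222, 221, 221, 223, 224, 225, 227, 227, 228, 228, 228, 227, 226, 225, 224, 223, 223, 220, 170, 84, 64, 64, 64]
186 [55, 55, 57, 78, 109, 112, 113, 114, 138, 211, 226, 223, 222, 221, 220, 220, 222, 223, 225, 226, 227, 228, 228, 227, 226, 225, 224, 222, 222, 220, 201, 142, 73, 61, 60, 60]
192 [58, 59, 63, 81, 108, 110, 111, 115, 141, 210, 222, 222, 220, 219, 219, 219, 221, 223, 224, 226, 227, 227, 227, 227, 226, 225, 223, 222, 221, 219, 192, 98, 61, 59, 59, 59]
198 [54, 55, 61
[... 1397 characters left out ...]
26, 126, 126, 127, 126, 123, 100, 91, 107, 114, 114, 122, 176, 231, 235, 235, 235, 235, 235, 235, 232, 192, 138, 127, 125, 125, 126, 126, 126, 125, 125, 126, 116]
252 [126, 126, 126, 126, 126, 126, 126, 126, 123, 99, 98, 112, 114, 116, 135, 191, 232, 235, 235, 235, 235, 235, 235, 230, 149, 126, 125, 125, 125, 125, 125, 125, 125, 125, 124, 108]
258 [126, 126, 126, 125, 126, 125, 126, 123, 100, 77, 70, 70, 78, 103, 166, 221, 234, 235, 234, 234, 235, 234, 232, 210, 139, 126, 126, 126, 125, 125, 125, 125, 125, 125, 115, 77]
264 [126, 126, 126, 126, 126, 126, 125, 122, 92, 71, 69, 69, 69, 69, 68, 71, 94, 123, 126, 125, 125, 125, 125, 125, 125, 125, 125, 125, 125, 125, 125, 125, 125, 124, 117, 67]
```

```bash
python3 - <<'E'
from h import *
d=np.load("w6.npz");po=(d["p"],d["R"])
P=plane("wrist",[[399.6,192],[399.2,204],[401.6,222],[400.2,240],[399.0,252],[388.7,192],[410.6,192]],.043,po);print(P)
togo([.5952,.1368,.0775],.005,1)
E
```

```text
[[0.6294583  0.18164441 0.043     ]
 [0.62952518 0.17644133 0.043     ]
 [0.63101485 0.16853677 0.043     ]
 [0.63087343 0.16043294 0.043     ]
 [0.63068685 0.1549139  0.043     ]
 [0.62469886 0.18154473 0.043     ]
 [0.63432358 0.18175852 0.043     ]]
[0.0002, -0.0022, -0.0004] [0.041, -0.008, 0.002]
```

```bash
python3 -m jog '[{"translation":[0,-0.0022,0],"angular":[0,0,0]},{"translation":[0,0,0],"angular":[0,0,0]},{"translation":[0,0,0],"angular":[0,0,0]},{"translation":[0,0,0],"angular":[0,0,0]},{"translation":[0,0,0],"angular":[0,0,0]},{"translation":[0,0,0],"angular":[0,0,0]},{"translation":[0,0,0],"angular":[0,0,0]},{"translation":[0,0,0],"angular":[0,0,0]}]'
python3 - <<'E'
from h import *
po=pose();g=cv2.cvtColor(eyes.get_image("wrist"),cv2.COLOR_RGB2GRAY)
def mid(r,a,b,th):
    i=np.nonzero(g[r,a:b]>th)[0]+a;return [(i[0]+i[-1])/2,r]
P=plane("wrist",[mid(192,380,420,170),mid(204,380,420,170),mid(222,385,420,170),mid(240,385,420,180),mid(252,385,420,180)],.043,po);print(P)
s=eyes.get_image("scene")[:,:,::-1];cv2.imwrite("pics/s7.png",s[150:400,100:480])
E
```

```text
clock: 16.35
ee_pos: [0.5953, 0.1367, 0.0773]
orientation: [0.001, 0.705, 0.709, 0.002]
force: [8.8, 1.0, -3.4]
grip_width: 0.13
gripper_force: 59.0
[[0.62951046 0.18162226 0.043     ]
 [0.62931889 0.17640829 0.043     ]
 [0.62952102 0.16848292 0.043     ]
 [0.62955733 0.16038148 0.043     ]
 [0.62946113 0.1548626  0.043     ]]
```

View pics/s7.png

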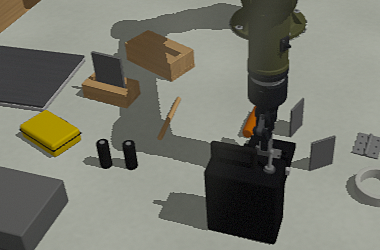

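The pointer and clip now agree within 0.5 mm. The panel stands in the small rack at crop position (107,75), and the other items are where they were. I'll hand it in.

```bash
python3 -c "
from rig import order
print(order.sign_off())"
```

```text
the job is handed in; nothing more can be done
None
```

The job is handed in: the panel stands upright in the smaller rack's slot, and the gripper is holding the slide out with the pointer level with the clip to about 0.5 mm by my last camera measurement (the judge's result was not shown).

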